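Load the honey tasting stand

ROBOT

A 6-joint arm with a two-finger parallel gripper is mounted at the origin on the work surface. World frame = base frame: x ahead of the robot, y to its left, z up, the work surface at z = 0. Lengths are in m, angles in rad, forces in N, time in s.
With the tool pointing down it reaches from about 0.425 to 0.95 m from the base axis. Payload 3.5 kg.
Tool frame: the origin (TCP) lies at the very end of the fingers, on their centre line; the grasp point (between the pads) lies 19 mm behind it (ctrl.grip_point_offset is the distance from the TCP to the grasp point, in m); z points along the fingers, y is the line along which they close (so a half turn about z gives the same grasp; the last joint's range is limited). The gripper opens to 85 mm and grips with 20 to 120 N. Pads are 22 mm wide; open, the fingers measure 114 mm over their backs; the gripper's body (76 mm by 85 mm) begins 54 mm behind the grasp point. The pads swing forward as they close: fully open they stand 13 mm farther back than shut.
Start: joints at [-1.451, 0.286, 1.577, -0, 1.279, -0.15], TCP at [0.18, -0.651, 0.193] pointing down, gripper open.
Joint ranges: [-2.77, 2.77], [-0.9, 2.22], [0.21, 2.48], [-1.53, 4.67], [0.24, 2.81], [-2.84, 2.84]. Speed limits (rad/s): [2.79, 2.79, 3.14, 3.14, 3.14, 3.14].

INTERFACE

Orientations are given as a unit quaternion [x, y, z, w].
In Python, from plant import ctrl gives the robot as it stands. The module is installed in compiled form; this text tells all that it offers.
- The arm moves only by the shell command python3 -m pendant 'ROWS' [OPENING] [FORCE]. ROWS is JSON, a list of rows, each an object of numbers: "dx", "dy", "dz": the shift along the tool's x, y, z in cm; "twist": the turn about the tool's z in degrees. A call has 1 to 10 rows; each row is the pose to reach, as a shift and turn from the pose commanded when the call began, along the tool's axes at that moment; what a row does not reach only later rows make up. A row lasts 1/8 s, in which the tool goes at most 62.5 mm and 10.7 degrees, less where a joint would pass 70% of its speed; a pose out of reach is approached as far as the arm can. A call with a gripper value outside its range is refused whole. OPENING is the opening in per cent of the stroke, from 0 (shut) to 100 (fully open), set as the call begins (- or left out, the last holds). The fingers move at their own pace and stop on an object; FORCE is the grip in N (left out, the last holds). Time passes only in rows, so rows that repeat a pose let the fingers close. It gives the time, the measured TCP pose, the force, the opening and the grip force at its end, in the units of the state.
- ctrl.get_state(): the state, without advancing time (a new reading comes with each control period).
- ctrl.read_camera(name): name is "scene" or "side" or "wrist"; returns a dict with "img" (480x640x3 uint8, red, green, blue), "depth" (480x640 float32, m along the optical axis (not along the pixel's ray), 0 where there is no reading), "camera_matrix" (3x3 intrinsics, pixels), "distortion" ([k1, k2, p1, p2, k3] as OpenCV has them; the pictures are not rectified), "xyz" and "rotation" of the camera in the world; the wrist camera has in their place "tool_from_camera" (4x4, takes a point from camera to tool coordinates, whose origin is the TCP and whose axes are the flange's). Camera axes: x right, y up, looking along -z (the intrinsics and any distortion apply to the point x, -y, -z); pixel columns grow to the right and rows downward; lengths in m; the calibration is good to about 2 mm. A picture is of the moment at which its call begins: read the wrist's pose just before it.
- ctrl.sign_off(): hands the job in; it is judged then, once.
The state is a dict: "time": time; "qpos": joint angles; "dq": joint speeds; "joint_efforts": joint torques, N m; "eef_pos": TCP position; "tcp_rot": TCP orientation; "contact_force": force on the tool from outside, world axes, zero at the start; "wrist_torque": the same for the moment, N m; "opening": opening from 0.0 (shut) to 1.0 (fully open); "finger_force": force on a finger pad.
Only numpy, scipy, OpenCV 4.12 (cv2) and the standard library are available. Lean on these libraries where they do the work, as an engineer would, in place of code of your own. Each camera call takes 0.05 s, during which the arm holds its last target. There are 200 camera calls.

TASK

Get the tasting stand ready for customers: swing its guard up and over by the red handle until it stays open by itself. Then take the dark amber honey jar, push the sprung arm with the blue roller back with it, and stand the jar upright on the stand, snug against both front posts with the roller bearing on its back. Leave the guard open and do not disturb the green jar, the small yellow jar or the dark bottle.

Things in the scene. Friction and masses are not known exactly. Their poses are not given: they have to be found in the camera images.
- stand: Fixed wooden stand, may be turned. Origin at table level under the jar's place; x from the open front to the back, z up. Base plate x -70 to 120, y +-100, 10 mm thick. Two steel front posts, 14 mm thick, at x -31, y +-22, tops at z 30: a 62 mm jar touching both has its centre at x 0, y 0. Cheeks at x 58 to 92, y +-90 (8 thick), up to z 105, carry the guard.
- seat (a point): Centre of the jar's place (a round cork spot) on top of the stand's base plate, z = 10 mm; axes as the stand's. The underside of the jar belongs here.
- guard (a joint): Angle of the swing-up guard, rad. 0 = closed (arms level, pane in front of the jar's place); grows as the handle rises and goes over to the back; stop at 2.05 = fully open. Its weight (0.25 kg) shuts it below about 1.62 and carries it on to the stop beyond that; no latch or spring. About 1.7 N upward at the handle lifts it.
- guard_hinge (a point): Middle of the guard's hinge line, fixed on the stand at x 75, z 90 mm; the line runs along the stand's y axis.
- guard_handle (a point): Centre of the guard's red handle: round bar 14 mm thick, 90 mm long along stand y, 178 mm from the hinge. At angle q: stand x = 75 - 178 cos q, z = 90 + 178 sin q (mm). 10 mm stems at its ends (y +-45) join it to a clear green-framed pane 48 mm towards the hinge, 206 mm wide, from 49 mm below to 29 mm above the bar when closed. Side arms at y +-98 run back to the hinge.
- retainer (a joint): Angle of the sprung retaining arm, rad. 0 = at rest, leaning forward over the jar's place; grows as its roller is pushed to the back; stop at 0.8. About 0.43 when the roller bears on a jar that is home. Light spring, about 1 N at the roller: too weak to slide a standing jar, so bring the jar against the posts yourself.
- roller (a point): Centre of the blue roller at the end of the sprung arm: 18 mm diameter, 44 mm long along stand y. It turns about a pivot at stand x 55, z 18 mm, 70 mm away; at rest it lies at x 13, z 74, with a jar home at about x 40, z 86.
- honey_jar: The jar to load: dark amber-brown honey, cream paper band round it, white lid. 62 mm diameter up to 86 mm, lid 58 mm diameter from 86 to 105 mm, about 0.55 kg. Origin at the centre of its underside, z up its axis. Stands loose on the table.
- pistachio_jar: Bystander: jar of the same size and white lid, but light green. Origin at the centre of its underside.
- pollen_jar: Bystander: small ochre-yellow jar, white lid, 48 mm diameter, 85 mm high. Origin at the centre of its underside.
- syrup_bottle: Bystander: nearly black bottle with a blue cap, 68 mm diameter, 210 mm high. Origin at the centre of its underside.

How it is judged:
On the way, in this order (a step that is already met when the one before it is completed fails the run):
1. the guard has been swung over and stays open by itself, the fingers touching nothing (value of joint guard above 1.9 rad and contact force between the fingers and anything else below 0.3 N), for 0.3 s.
2. the honey jar, lifted off the table, pushes the sprung arm back at the jar's place (value of joint retainer above 0.2 rad and height (world z) of honey_jar above 0.02 m and horizontal distance between honey_jar and seat below 0.05 m), for 0.05 s.
At the end, for the whole second after the job is handed in: Guard open past 1.9 rad; honey jar upright (0.06 rad), still, within 7 mm of its place against both posts and 4 mm of the base plate, the sprung arm bearing on it (0.30 to 0.58 rad); other jars and bottle upright (0.15 rad), within 25 mm of where they were (value of joint guard above 1.9 rad and horizontal distance between honey_jar and seat below 0.007 m and z of honey_jar in the frame of seat between -0.004 and 0.004 m and angle between honey_jar's own z axis and vertical below 0.06 rad and value of joint retainer between 0.3 and 0.58 rad and linear speed of honey_jar below 0.01 m/s and distance of each of pistachio_jar, pollen_jar, syrup_bottle from where it was at the start of the episode below 0.025 m and angle between each of pistachio_jar, pollen_jar, syrup_bottle's own z axis and vertical below 0.15 rad); the robot touches nothing.
It fails at once if a bystander jar or the bottle is pushed more than 40 mm or knocked over (distance of any of pistachio_jar, pollen_jar, syrup_bottle from where it was at the start of the episode above 0.04 m or angle between any of pistachio_jar, pollen_jar, syrup_bottle's own z axis and vertical above 0.5 rad).
It fails at once if the honey jar is tipped over (angle between honey_jar's own z axis and vertical above 0.8 rad).
It also fails if it takes over 64 s, if anything falls off the work surface, if the arm or the gripper's body presses on something with over 40 N, if the wrist force passes 120 N, or if a joint passes its speed limit or range.

## Working session

There is one attempt and no reset: what is moved stays moved. The work goes in short steps, Python scripts to look and compute and a shell command to move; the robot and the scene stay as the last step left them, time stands still between calls to the robot, and variables do not carry over. Pictures are saved under pics/ and viewed, at most 10 in all, crops included, and the job is handed in when it is done.

```bash
mkdir -p pics
cat > h.py <<'E'
import numpy as np, cv2
from plant import ctrl
from scipy.spatial.transform import Rotation as R
def cam(name):
    s=ctrl.get_state(); c=ctrl.read_camera(name)
    if name=='wrist':
        T=np.array(c['tool_from_camera']); W=np.eye(4); W[:3,:3]=R.from_quat(s['tcp_rot']).as_matrix(); W[:3,3]=s['eef_pos']; T=W@T
    else:
        T=np.eye(4); r=np.array(c['rotation']); T[:3,:3]=r if r.shape==(3,3) else R.from_quat(r).as_matrix(); T[:3,3]=c['xyz']
    c['T']=T; return c
def cloud(c):
    K=np.array(c['camera_matrix']);D=np.array(c['distortion'],float)
    v,u=np.mgrid[0:480,0:640]
    p=cv2.undistortPoints(np.stack([u,v],-1).reshape(-1,1,2).astype(np.float64),K,D).reshape(480,640,2)
    d=c['depth'][...,None]
    P=np.concatenate([p[...,:1]*d,-p[...,1:]*d,-d],-1)
    return P@c['T'][:3,:3].T+c['T'][:3,3]
def save(c,f): cv2.imwrite(f,c['img'][...,::-1])
E
python3 - <<'E'
from h import *
import pickle
for n in ['scene','side']:
    c=cam(n); save(c,f'pics/{n}0.png'); P=cloud(c); np.savez(f'{n}0.npz',P=P,img=c['img'],d=c['depth'])
    print(n,c['T'].round(3).tolist(),c['distortion'])
s=ctrl.get_state();print(s)
E
```

```text
scene [[0.783, -0.421, 0.458, 1.053], [0.622, 0.541, -0.567, -0.709], [-0.009, 0.729, 0.685, 0.852], [0.0, 0.0, 0.0, 1.0]] [0.06378501 0.         0.         0.         0.        ]
side [[-0.811, 0.328, -0.485, -0.139], [-0.585, -0.471, 0.66, 0.89], [-0.012, 0.819, 0.574, 0.913], [0.0, 0.0, 0.0, 1.0]] [-0.00855466  0.          0.          0.          0.        ]
{'time': 0.1, 'qpos': array([-1.45099657e+00,  2.87089929e-01,  1.57802788e+00,  7.54943429e-06,
        1.27862195e+00, -1.50000422e-01]), 'dq': array([ 0.00160127, -0.00293789, -0.00437292, -0.00144346, -0.00179469,
       -0.000391  ]), 'joint_efforts': array([-3.35207151e-04, -4.07297301e+01, -2.93700582e+01, -2.10915082e-04,
        3.39794999e-03, -9.58143175e-06]), 'eef_pos': array([ 0.17986205, -0.64989219,  0.1919785 ]), 'tcp_rot': array([ 9.90914349e-01,  1.34490148e-01,  1.98235282e-05, -1.07337417e-03]), 'contact_force': array([-0.59621942, -0.54446424, -0.47015579]), 'wrist_torque': array([ 0.02374918,  0.00555647, -0.05846839]), 'finger_force': 0.0, 'opening': 0.9983082782416833}
```

View pics/scene0.png

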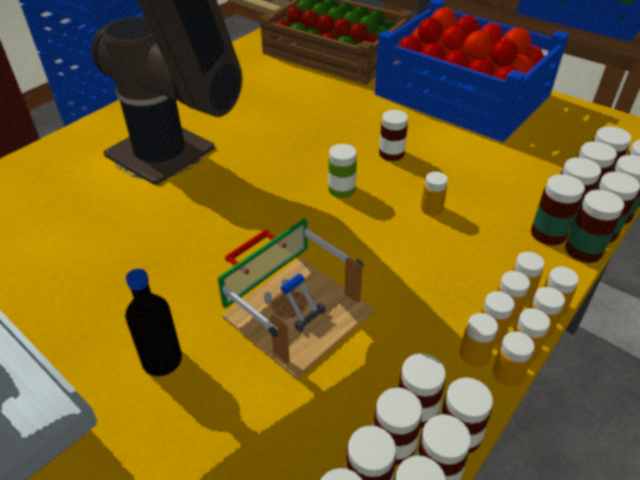

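View pics/side0.png

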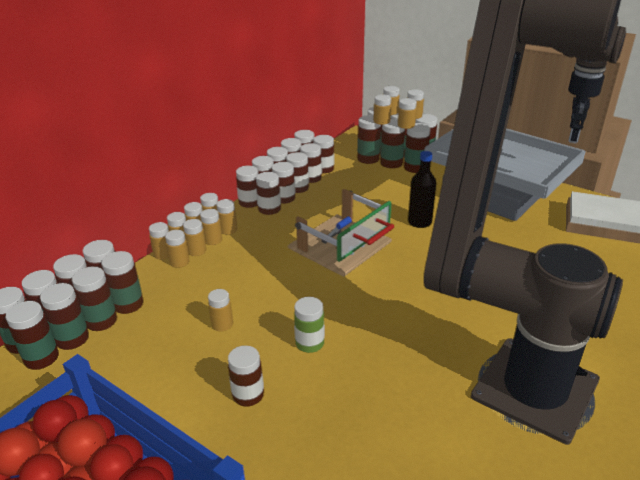

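The scene picture shows the honey jar at (394,135), the green jar at (342,170), the yellow jar at (434,193), the bottle at (153,325) and the stand around (298,310), with its red handle at (248,247). In the side picture the honey jar is at (246,376), the green jar at (309,325), the yellow jar at (220,311), the bottle at (422,195) and the handle at (375,234).

Run:
```python
from h import *
px={'scene':dict(honey=(394,117),green=(342,152),pollen=(435,178),bottle=(137,276)),'side':dict(honey=(244,355),green=(309,306),pollen=(219,297),bottle=(427,157))}
for n in px:
    z=np.load(n+'0.npz');P=z['P'];im=z['img'].astype(int);hsv=cv2.cvtColor(z['img'],cv2.COLOR_RGB2HSV).astype(int)
    for k,(u,v) in px[n].items():
        top=P[v-1:v+2,u-1:u+2].reshape(-1,3).mean(0)
        # points close by, height band
        m=(np.hypot(P[...,0]-top[0],P[...,1]-top[1])<.06)&(P[...,2]>.015)&(P[...,2]<.3)&(z['d']>0)
        q=P[m]; zt=np.percentile(q[:,2],98); t=q[q[:,2]>zt-.008]
        print(n,k,top.round(3),'top z',zt.round(3),'mid',((t.min(0)+t.max(0))/2)[:2].round(3),'ext',(t.max(0)-t.min(0)).round(3))
    reg=(slice(200,390),slice(180,390)) if n=='scene' else (slice(170,280),slice(270,410))
    H=hsv[reg];Q=P[reg]
    red=((H[...,0]<6)|(H[...,0]>174))&(H[...,1]>170)&(H[...,2]>90)&(Q[...,2]>.05)&(Q[...,2]<.2)
    blue=(H[...,0]>105)&(H[...,0]<130)&(H[...,1]>150)&(H[...,2]>60)&(Q[...,2]>.04)&(Q[...,2]<.15)
    grn=(H[...,0]>45)&(H[...,0]<80)&(H[...,1]>120)&(Q[...,2]>.03)&(Q[...,2]<.2)
    for nm,m in (('red',red),('blue',blue),('green',grn)):
        q=Q[m]; 
        if len(q)<5: print(nm,len(q));continue
        c=np.median(q,0);w=q[:,:2]-q[:,:2].mean(0);_,_,vt=np.linalg.svd(w,full_matrices=False);t=w@vt[0]
        print(n,nm,len(q),'med',c.round(3),'mean',q.mean(0).round(3),'dir',vt[0].round(3),np.degrees(np.arctan2(vt[0,1],vt[0,0])).round(1),'range',np.percentile(t,[2,98]).round(3), 'mid',(q[:,:2].mean(0)+vt[0]*np.percentile(t,[2,98]).mean()).round(3),'z',np.percentile(q[:,2],[5,95]).round(3))
```

```text
scene honey [0.451 0.331 0.106] top z 0.108 mid [0.451 0.334] ext [0.059 0.061 0.01 ]
scene green [0.439 0.148 0.106] top z 0.108 mid [0.438 0.152] ext [0.057 0.058 0.01 ]
scene pollen [0.629 0.214 0.086] top z 0.088 mid [0.631 0.216] ext [0.044 0.046 0.01 ]
scene bottle [ 0.474 -0.403  0.211] top z 0.211 mid [ 0.472 -0.404] ext [0.033 0.032 0.011]
scene red 258 med [ 0.467 -0.18   0.096] mean [ 0.469 -0.178  0.096] dir [-0.084 -0.996] -94.8 range [-0.049  0.045] mid [ 0.469 -0.176] z [0.092 0.099]
scene blue 203 med [ 0.582 -0.189  0.082] mean [ 0.582 -0.188  0.081] dir [-0.137 -0.991] -97.9 range [-0.021  0.018] mid [ 0.582 -0.187] z [0.075 0.085]
scene green 759 med [ 0.512 -0.19   0.116] mean [ 0.512 -0.187  0.096] dir [-0.097 -0.995] -95.6 range [-0.108  0.093] mid [ 0.513 -0.18 ] z [0.048 0.122]
side honey [0.451 0.332 0.106] top z 0.109 mid [0.451 0.336] ext [0.059 0.058 0.011]
side green [0.435 0.153 0.107] top z 0.109 mid [0.439 0.154] ext [0.062 0.059 0.01 ]
side pollen [0.623 0.222 0.087] top z 0.089 mid [0.631 0.219] ext [0.046 0.046 0.01 ]
side bottle [ 0.463 -0.392  0.208] top z 0.212 mid [ 0.472 -0.401] ext [0.033 0.035 0.012]
side red 196 med [ 0.463 -0.165  0.096] mean [ 0.469 -0.168  0.096] dir [0.09  0.996] 84.8 range [-0.05   0.046] mid [ 0.468 -0.17 ] z [0.092 0.101]
side blue 79 med [ 0.574 -0.179  0.082] mean [ 0.574 -0.18   0.081] dir [0.098 0.995] 84.4 range [-0.025  0.021] mid [ 0.574 -0.182] z [0.074 0.086]
side green 178 med [ 0.509 -0.184  0.118] mean [ 0.509 -0.181  0.108] dir [0.095 0.995] 84.5 range [-0.098  0.107] mid [ 0.509 -0.176] z [0.05  0.123]
```

```bash
cat > go.py <<'E'
# python3 go.py x y z headingY_deg -> tool-axis shift (cm) & twist from the current pose
import sys; from h import *
s=ctrl.get_state(); M=R.from_quat(s['tcp_rot']).as_matrix()
t=np.array([float(a) for a in sys.argv[1:4]]); d=M.T@(t-s['eef_pos'])*100
h=np.degrees(np.arctan2(M[1,1],M[0,1])); w=-(float(sys.argv[4])-h); w=(w+180)%360-180
print('d',d.round(2),'twist',round(w,1),'headY',h.round(2),'q',s['qpos'].round(2),'F',s['contact_force'].round(2),'t',s['time'],'tilt',M[:,2].round(4))
E
python3 go.py .468 -.173 .26 -5.4
```

```text
d [ 40.48 -38.3   -6.71] twist -69.1 headY -74.54 q [-1.45  0.29  1.58  0.    1.28 -0.15] F [-0.6  -0.54 -0.47] t 0.1 tilt [-2.0e-04  2.1e-03 -1.0e+00]
```

```bash
python3 -m pendant '[{"dz":-10},{"dz":-10},{"dx":40.5,"dy":-38.3,"dz":-10,"twist":-69.1},{"dx":40.5,"dy":-38.3,"dz":-10,"twist":-69.1},{"dx":40.5,"dy":-38.3,"dz":-10,"twist":-69.1},{"dx":40.5,"dy":-38.3,"dz":-10,"twist":-69.1},{"dx":40.5,"dy":-38.3,"dz":-10,"twist":-69.1},{"dx":40.5,"dy":-38.3,"dz":-10,"twist":-69.1},{"dx":40.5,"dy":-38.3,"dz":-10,"twist":-69.1},{"dx":40.5,"dy":-38.3,"dz":-10,"twist":-69.1}]' 45
python3 go.py .468 -.173 .26 -5.4
```

```text
d [ 40.48 -38.3   -6.71] twist -69.1 headY -74.54 q [-1.45  0.29  1.58  0.    1.28 -0.15] F [-0.6  -0.54 -0.47] t 0.1 tilt [-2.0e-04  2.1e-03 -1.0e+00]$[0]: bad value
```

```bash
python3 -m pendant '[{"dx":0,"dy":0,"dz":-10,"twist":0},{"dx":0,"dy":0,"dz":-10,"twist":0},{"dx":40.5,"dy":-38.3,"dz":-10,"twist":-69.1},{"dx":40.5,"dy":-38.3,"dz":-10,"twist":-69.1},{"dx":40.5,"dy":-38.3,"dz":-10,"twist":-69.1},{"dx":40.5,"dy":-38.3,"dz":-10,"twist":-69.1},{"dx":40.5,"dy":-38.3,"dz":-10,"twist":-69.1},{"dx":40.5,"dy":-38.3,"dz":-10,"twist":-69.1},{"dx":40.5,"dy":-38.3,"dz":-10,"twist":-69.1},{"dx":40.5,"dy":-38.3,"dz":-10,"twist":-69.1}]' 45
python3 go.py .468 -.173 .26 -5.4
```

```text
time: 1.35
eef_pos: [0.439, -0.2206, 0.2929]
tcp_rot: [0.74, 0.673, 0.0, -0.0]
contact_force: [0.7, -0.4, 0.1]
opening: 0.453
finger_force: 0.0
d [5.01 2.44 3.29] twist -0.0 headY -5.43 q [-0.67 -0.19  1.89  0.    1.44 -0.58] F [ 0.69 -0.39  0.12] t 1.35 tilt [-1.e-04  1.e-04 -1.e+00]
```

```bash
python3 -m pendant '[{"dx":5,"dy":2.4,"dz":3.3,"twist":0},{"dx":5,"dy":2.4,"dz":3.3,"twist":0},{"dx":5,"dy":2.4,"dz":3.3,"twist":0},{"dx":5,"dy":2.4,"dz":3.3,"twist":0}]'
python3 go.py .468 -.173 .26 -5.4
python3 - <<'E'
from h import *
c=cam('wrist'); save(c,'pics/w1.png'); P=cloud(c);np.savez('w1.npz',P=P,img=c['img'])
H=cv2.cvtColor(c['img'],cv2.COLOR_RGB2HSV).astype(int)
for nm,m in (('red',((H[...,0]<6)|(H[...,0]>174))&(H[...,1]>170)&(H[...,2]>90)),('blue',(H[...,0]>105)&(H[...,0]<130)&(H[...,1]>150)&(H[...,2]>60))):
    q=P[m&(c['depth']>0)&(P[...,2]>.03)&(P[...,2]<.2)]
    if len(q)<5: print(nm,len(q));continue
    w=q[:,:2]-q[:,:2].mean(0);_,_,vt=np.linalg.svd(w,full_matrices=False);t=w@vt[0]
    print(nm,len(q),q.mean(0).round(3),np.degrees(np.arctan2(vt[0,1],vt[0,0])).round(1),'mid',(q[:,:2].mean(0)+vt[0]*np.percentile(t,[2,98]).mean()).round(3),np.percentile(t,[2,98]).round(3),np.percentile(q[:,2],[5,95]).round(3))
E
```

```text
time: 1.85
eef_pos: [0.4671, -0.1765, 0.2611]
tcp_rot: [0.74, 0.672, 0.0, 0.001]
contact_force: [-0.0, 0.2, 0.7]
opening: 0.453
finger_force: 0.0
d [0.36 0.06 0.11] twist -0.1 headY -5.55 q [-0.56 -0.16  1.92 -0.    1.38 -0.47] F [-0.03  0.15  0.72] t 1.85 tilt [ 0.0011 -0.0011 -1.    ]
red 1386 [ 0.474 -0.172  0.095] -96.8 mid [ 0.474 -0.174] [-0.045  0.05 ] [0.093 0.097]
blue 855 [ 0.575 -0.183  0.08 ] -95.9 mid [ 0.575 -0.184] [-0.02   0.021] [0.075 0.083]
```

View pics/w1.png

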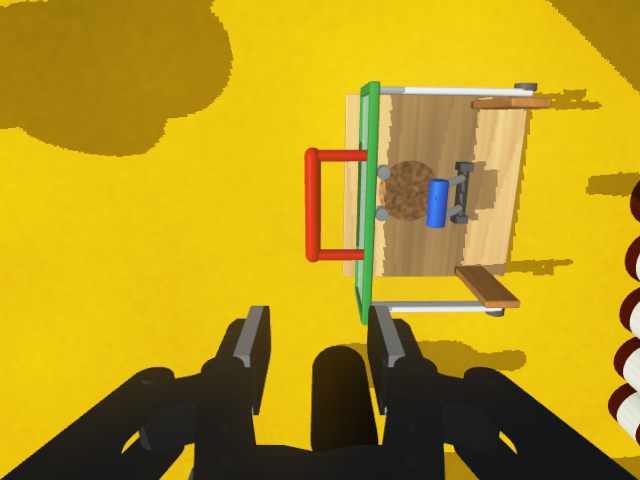

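The wrist view shows the red bar at column 313 (rows 150–260), cork at (408,190), posts at (383,172) and (381,214), roller at (437,203); the fingers already straddle the bar's line.

```bash
python3 - <<'E'
from h import *
z=np.load('w1.npz');P=z['P'];im=z['img']
for n,(u,v) in dict(bar=(313,205),bart=(312,165),barb=(313,245),post1=(383,172),post2=(381,214),roller=(437,203)).items(): print(n,np.median(P[v-2:v+3,u-2:u+3].reshape(-1,3),0).round(4))
H=cv2.cvtColor(im,cv2.COLOR_RGB2HSV).astype(int)
m=(np.abs(P[...,2]-.01)<.006);q=P[m]
m2=m.copy()
sub=np.zeros_like(m);sub[150:230,386:430]=1
g=im.astype(int).sum(-1)
c=m&sub&(g<330);q=P[c];print('cork',len(q),q.min(0).round(3),q.max(0).round(3),((q.min(0)+q.max(0))/2).round(3))
E
python3 go.py .468 -.173 .26 -5.5
```

```text
bar [ 0.4626 -0.1709  0.0961]
bart [ 0.4652 -0.1365  0.0961]
barb [ 0.4589 -0.2071  0.0966]
post1 [ 0.5347 -0.1577  0.0298]
post2 [ 0.5305 -0.2014  0.0301]
roller [ 0.5748 -0.1829  0.0817]
cork 2264 [ 0.539 -0.217  0.007] [ 0.587 -0.151  0.013] [ 0.563 -0.184  0.01 ]
d [0.36 0.06 0.12] twist -0.1 headY -5.56 q [-0.56 -0.16  1.92 -0.    1.38 -0.47] F [-0.42  0.73  0.05] t 1.9 tilt [ 0.0013 -0.0011 -1.    ]
```

```bash
python3 -m pendant '[{"dx":0.4,"dy":-0.4,"dz":4,"twist":0},{"dx":0.4,"dy":-0.4,"dz":8,"twist":0},{"dx":0.4,"dy":-0.4,"dz":11,"twist":0},{"dx":0.4,"dy":-0.4,"dz":14,"twist":0},{"dx":0.4,"dy":-0.4,"dz":14,"twist":0},{"dx":0.4,"dy":-0.4,"dz":14,"twist":0}]' 38
python3 go.py .4638 -.172 .074 -5.5
```

```text
time: 2.65
eef_pos: [0.4643, -0.172, 0.1219]
tcp_rot: [0.74, 0.672, 0.0, 0.001]
contact_force: [-0.4, -0.4, 0.5]
opening: 0.377
finger_force: 0.0
d [-0.   -0.06  4.79] twist -0.0 headY -5.51 q [-0.56 -0.04  2.08 -0.    1.11 -0.46] F [-0.42 -0.41  0.47] t 2.65 tilt [ 0.0021 -0.0013 -1.    ]
```

```bash
python3 -m pendant '[{"dx":0,"dy":0,"dz":2.4,"twist":0},{"dx":0,"dy":0,"dz":4.7,"twist":0},{"dx":0,"dy":0,"dz":4.7,"twist":0},{"dx":0,"dy":0,"dz":4.7,"twist":0}]'
python3 -m pendant '[{"dx":0,"dy":0,"dz":0,"twist":0},{"dx":0,"dy":0,"dz":0,"twist":0},{"dx":0,"dy":0,"dz":0,"twist":0},{"dx":0,"dy":0,"dz":0,"twist":0},{"dx":0,"dy":0,"dz":0,"twist":0},{"dx":0,"dy":0,"dz":0,"twist":0}]' 0 25
python3 go.py .4638 -.172 .074 -5.5
```

```text
time: 3.15
eef_pos: [0.4648, -0.1717, 0.0752]
tcp_rot: [0.74, 0.673, 0.0, 0.002]
contact_force: [0.8, -0.4, 0.5]
opening: 0.378
finger_force: 0.0
time: 3.9
eef_pos: [0.4635, -0.1707, 0.0732]
tcp_rot: [0.74, 0.673, -0.0, -0.0]
contact_force: [-0.7, -0.1, 0.4]
opening: 0.0
finger_force: 0.0
d [-0.13  0.04 -0.08] twist 0.1 headY -5.44 q [-0.56  0.02  2.11  0.    1.01 -0.46] F [-0.72 -0.05  0.45] t 3.9 tilt [-1.e-04  1.e-04 -1.e+00]
```

Run:
```python
from h import *
a=cam('wrist')['img']; b=cam('side')['img'][150:330,230:470]
b=cv2.resize(b,(640,480)); o=np.hstack([a,b]); o=cv2.resize(o,(800,300)); cv2.imwrite('pics/w2.png',o[...,::-1])
```

```text
(no output)
```

View pics/w2.png

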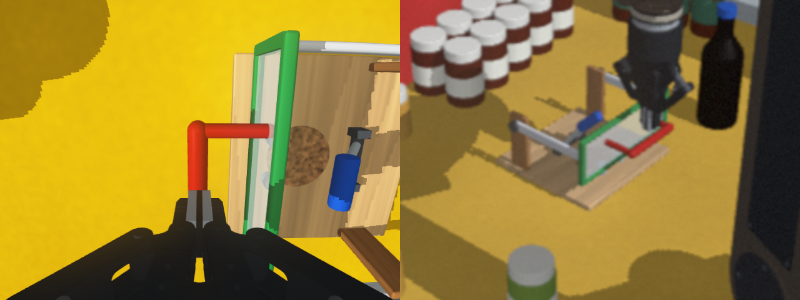

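The left half shows the bar running from (197,130) into the shut fingers at about (200,200); the right half shows the fingertips at the bar. I check whether the bar has moved.

Run:
```python
from h import *
s=ctrl.get_state();print(s['opening'],s['finger_force'],s['contact_force'].round(2),s['wrist_torque'].round(2))
c=cam('wrist');P=cloud(c)
for u,v in ((316,225),(314,260),(316,290),(400,208),(320,320),(320,340)): print(u,v,c['img'][v,u],P[v,u].round(4))
cv2.imwrite('pics/w3.png',cv2.resize(c['img'][180:420,200:440],(600,600))[...,::-1])
```

```text
-0.0009464495546624382 0.0 [-0.52 -0.13 -0.12] [-0.    0.06 -0.02]
316 225 [209  52  21] [ 0.4657 -0.1341  0.0968]
314 260 [216  52  23] [ 0.4634 -0.1489  0.0967]
316 290 [207  49  22] [ 0.4629 -0.1624  0.0968]
400 208 [210  56  39] [ 0.5    -0.1307  0.0949]
320 320 [56 42 25] [ 0.4648 -0.16    0.1283]
320 340 [46 37 24] [ 0.4647 -0.1599  0.1416]
```

View pics/w3.png

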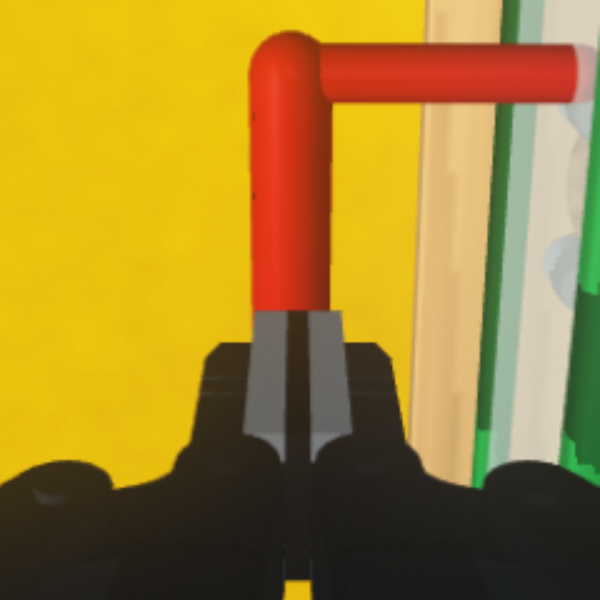

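```bash
python3 - <<'E'
from h import *
c=cam('wrist');P=cloud(c)
for u,v in ((306,308),(306,315),(306,330),(306,345),(329,308),(329,330),(318,308),(318,330),(318,360),(290,330)): print(u,v,c['img'][v,u],P[v,u].round(4))
M=np.array(c['tool_from_camera']);print(M.round(3).tolist())
E
python3 -m pendant '[{"dx":0,"dy":0,"dz":-1,"twist":0},{"dx":0,"dy":0,"dz":-2,"twist":0},{"dx":0,"dy":0,"dz":-2,"twist":0},{"dx":0,"dy":0,"dz":-2,"twist":0}]'
python3 - <<'E'
from h import *
c=cam('wrist');P=cloud(c)
H=cv2.cvtColor(c['img'],cv2.COLOR_RGB2HSV).astype(int)
m=((H[...,0]<6)|(H[...,0]>174))&(H[...,1]>170)&(H[...,2]>90)&(P[...,2]<.2)
print(P[m].mean(0).round(3),np.percentile(P[m][:,2],[5,50,95]).round(3))
save(c,'pics/w4.png')
E
```

```text
306 308 [111 105  97] [ 0.4595 -0.1601  0.1178]
306 315 [110 105  98] [ 0.4597 -0.16    0.1237]
306 330 [107 103  99] [ 0.4601 -0.1598  0.1349]
306 345 [103 101  98] [ 0.4604 -0.1596  0.1445]
329 308 [110 105  99] [ 0.4681 -0.1604  0.1189]
329 330 [106 104 100] [ 0.4677 -0.1606  0.1347]
318 308 [61 45 24] [ 0.4641 -0.1597  0.1195]
318 330 [51 39 24] [ 0.4641 -0.1601  0.135 ]
318 360 [42 36 28] [ 0.4638 -0.1629  0.1483]
290 330 [60 48 31] [ 0.4537 -0.1635  0.1272]
[[-0.0, 0.952, 0.306, 0.078], [1.0, -0.0, 0.0, -0.0], [0.0, 0.306, -0.952, -0.18], [0.0, 0.0, 0.0, 1.0]]
time: 4.6
eef_pos: [0.4636, -0.1708, 0.0934]
tcp_rot: [0.74, 0.673, 0.0, 0.0]
contact_force: [-0.0, 0.1, -0.2]
opening: 0.001
finger_force: 0.0
[ 0.478 -0.152  0.095] [0.092 0.095 0.097]
```

Run:
```python
from h import *
s=ctrl.get_state();print(s['eef_pos'],ctrl.grip_point_offset,s['opening'])
for n in ('side','scene'):
    c=cam(n);P=cloud(c);e=s['eef_pos']
    H=cv2.cvtColor(c['img'],cv2.COLOR_RGB2HSV).astype(int)
    m=(np.abs(P[...,0]-e[0])<.018)&(np.abs(P[...,1]-e[1])<.018)&(P[...,2]>.06)&(P[...,2]<.3)&(H[...,1]<140)
    q=P[m];print(n,len(q),np.percentile(q[:,2],[0,1,5,20,50]).round(3) if len(q) else 0)
    m=(np.abs(P[...,0]-e[0])<.05)&(np.abs(P[...,1]-e[1])<.05)&(P[...,2]>.06);vv,uu=np.where(m);print(uu.min(),uu.max(),vv.min(),vv.max())
    if n=='side':cv2.imwrite('pics/s5.png',cv2.resize(c['img'][150:270,310:430],(600,600),interpolation=cv2.INTER_CUBIC)[...,::-1])
```

```text
[ 0.46339331 -0.17066053  0.09312743] 0.0187 -2.7172916773874084e-05
side 500 [0.095 0.099 0.141 0.157 0.19 ]
352 406 106 244
scene 616 [0.133 0.139 0.144 0.16  0.195]
186 284 27 283
```

View pics/s5.png

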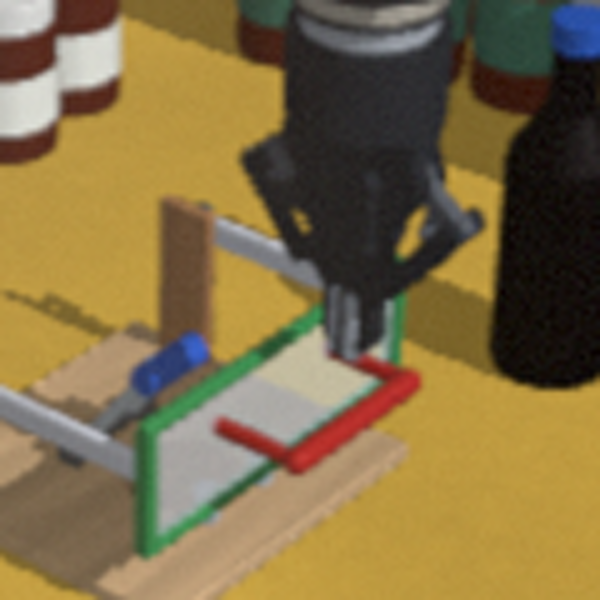

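All three cameras agree that the fingertips end about 41 mm above the reported TCP (tip at about z 0.134 while it reports 0.093), so the shut fingers passed above the bar. I'll work with the tip at eef_z + 0.041 and redo the grasp lower.

```bash
python3 -m pendant '[{"dx":0,"dy":0,"dz":0,"twist":0},{"dx":0,"dy":0,"dz":0,"twist":0},{"dx":0,"dy":0,"dz":0,"twist":0},{"dx":0,"dy":0,"dz":2,"twist":0},{"dx":0,"dy":0,"dz":4,"twist":0},{"dx":0,"dy":0,"dz":6,"twist":0},{"dx":0,"dy":0,"dz":6,"twist":0},{"dx":0,"dy":0,"dz":6,"twist":0}]' 38
python3 -m pendant '[{"dx":0,"dy":0,"dz":0,"twist":0},{"dx":0,"dy":0,"dz":0,"twist":0},{"dx":0,"dy":0,"dz":0,"twist":0},{"dx":0,"dy":0,"dz":0,"twist":0},{"dx":0,"dy":0,"dz":0,"twist":0}]' 0 25
python3 go.py .4638 -.172 .033 -5.5
```

```text
time: 5.75
eef_pos: [0.464, -0.171, 0.0352]
tcp_rot: [0.74, 0.673, -0.0, 0.0]
contact_force: [-5.9, 1.9, 12.3]
opening: 0.379
finger_force: 5.9
time: 6.38
eef_pos: [0.4621, -0.1709, 0.0342]
tcp_rot: [0.74, 0.673, -0.002, -0.002]
contact_force: [-7.7, 0.7, 10.2]
opening: 0.148
finger_force: 24.5
d [-0.09  0.18  0.12] twist 0.1 headY -5.38 q [-0.56  0.09  2.13 -0.    0.93 -0.46] F [-7.68  0.67 10.17] t 6.375 tilt [-4.8e-03  3.0e-04 -1.0e+00]
```

```bash
python3 -m pendant '[{"dx":0,"dy":0.1,"dz":-1.78,"twist":0},{"dx":0,"dy":0.35,"dz":-3.54,"twist":0},{"dx":0,"dy":0.8,"dz":-5.26,"twist":0},{"dx":0,"dy":1.4,"dz":-6.93,"twist":0},{"dx":0,"dy":2.18,"dz":-8.53,"twist":0},{"dx":0,"dy":3.11,"dz":-10.05,"twist":0},{"dx":0,"dy":4.19,"dz":-11.47,"twist":0},{"dx":0,"dy":5.4,"dz":-12.77,"twist":0},{"dx":0,"dy":6.74,"dz":-13.94,"twist":0},{"dx":0,"dy":6.74,"dz":-13.94,"twist":0}]'
python3 go.py .531 -.178 .172 -5.5
```

```text
time: 7.62
eef_pos: [0.5285, -0.1774, 0.1786]
tcp_rot: [0.739, 0.673, -0.003, -0.002]
contact_force: [-18.5, 2.2, 18.2]
opening: 0.148
finger_force: 25.8
d [-0.03  0.26  0.66] twist 0.1 headY -5.38 q [-0.5   0.05  1.88 -0.    1.22 -0.41] F [-18.45   2.24  18.15] t 7.625 tilt [-7.4e-03 -6.0e-04 -1.0e+00]
```

```bash
python3 -m pendant '[{"dx":0,"dy":-0.3,"dz":-0.5,"twist":0},{"dx":0,"dy":0.8,"dz":-1.4,"twist":0},{"dx":0,"dy":1.88,"dz":-2.06,"twist":0},{"dx":0,"dy":3.1,"dz":-2.7,"twist":0},{"dx":0,"dy":4.37,"dz":-3.26,"twist":0},{"dx":0,"dy":5.7,"dz":-3.7,"twist":0},{"dx":0,"dy":7.02,"dz":-4.06,"twist":0},{"dx":0,"dy":7.02,"dz":-4.06,"twist":0}]'
python3 go.py .6 -.185 .213 -5.5
```

```text
time: 8.62
eef_pos: [0.6025, -0.1844, 0.215]
tcp_rot: [0.74, 0.673, 0.001, 0.002]
contact_force: [-2.6, -2.5, 6.9]
opening: 0.152
finger_force: 26.1
d [-0.08 -0.24  0.2 ] twist 0.1 headY -5.43 q [-0.46  0.17  1.67  0.    1.29 -0.36] F [-2.56 -2.5   6.86] t 8.625 tilt [ 0.0031 -0.0015 -1.    ]
```

```bash
python3 -m pendant '[{"dx":0,"dy":1.37,"dz":-0.25,"twist":0},{"dx":0,"dy":2.73,"dz":-0.41,"twist":0},{"dx":0,"dy":4.1,"dz":-0.45,"twist":0},{"dx":0,"dy":5.5,"dz":-0.4,"twist":0},{"dx":0,"dy":6.9,"dz":-0.2,"twist":0},{"dx":0,"dy":8.23,"dz":0.05,"twist":0},{"dx":0,"dy":9.6,"dz":0.43,"twist":0},{"dx":0,"dy":10.87,"dz":0.86,"twist":0},{"dx":0,"dy":11.6,"dz":1.2,"twist":0},{"dx":0,"dy":11.6,"dz":1.2,"twist":0}]'
python3 go.py .7 -.185 .213 -5.5
```

```text
time: 9.88
eef_pos: [0.7166, -0.1947, 0.2003]
tcp_rot: [0.74, 0.673, 0.0, -0.0]
contact_force: [-0.8, -5.2, -0.8]
opening: 0.149
finger_force: 26.1
d [ 0.81 -1.74 -1.27] twist 0.1 headY -5.44 q [-0.4   0.43  1.38  0.    1.33 -0.31] F [-0.83 -5.2  -0.76] t 9.875 tilt [ 1.e-04  5.e-04 -1.e+00]
```

```bash
python3 -m pendant '[{"dx":0,"dy":0,"dz":0,"twist":0},{"dx":0,"dy":0.3,"dz":0,"twist":0},{"dx":0,"dy":0.6,"dz":0,"twist":0},{"dx":0,"dy":0.6,"dz":-4,"twist":0},{"dx":0,"dy":0.6,"dz":-8,"twist":0},{"dx":0,"dy":0.6,"dz":-12,"twist":0},{"dx":0,"dy":0.6,"dz":-12,"twist":0},{"dx":0,"dy":0.6,"dz":-12,"twist":0},{"dx":0,"dy":0.6,"dz":-12,"twist":0},{"dx":0,"dy":0.6,"dz":-12,"twist":0}]' 60
python3 - <<'E'
from h import *
print(ctrl.get_state()['contact_force'])
a=cam('scene');P=cloud(a);H=cv2.cvtColor(a['img'],cv2.COLOR_RGB2HSV).astype(int)
m=((H[...,0]<6)|(H[...,0]>174))&(H[...,1]>170)&(H[...,2]>90)&(P[...,0]>.6)&(P[...,0]<.85)&(np.abs(P[...,1]+.19)<.1)
q=P[m];print(len(q),q.mean(0).round(3) if len(q) else 0,np.percentile(q,[5,95],axis=0).round(3))
b=cam('side')
o=np.hstack([a['img'][150:400,130:450],b['img'][100:350,250:570]]);cv2.imwrite('pics/o6.png',cv2.resize(o,(800,312))[...,::-1])
E
python3 go.py .451 .335 .25 84.5
```

```text
time: 11.12
eef_pos: [0.7215, -0.1951, 0.3191]
tcp_rot: [0.74, 0.673, -0.001, -0.001]
contact_force: [0.3, -0.5, -0.5]
opening: 0.601
finger_force: 0.0
[ 0.27828716 -0.52967899 -0.49640275]
545 [ 0.723 -0.208  0.258] [[ 0.705 -0.247  0.227]
 [ 0.731 -0.158  0.258]]
d [ 50.22 -31.97   7.09] twist -89.9 headY -5.44 q [-0.4   0.39  1.21  0.    1.54 -0.3 ] F [ 0.16 -0.42 -0.44] t 11.225 tilt [-1.6e-03  7.0e-04 -1.0e+00]
```

View pics/o6.png

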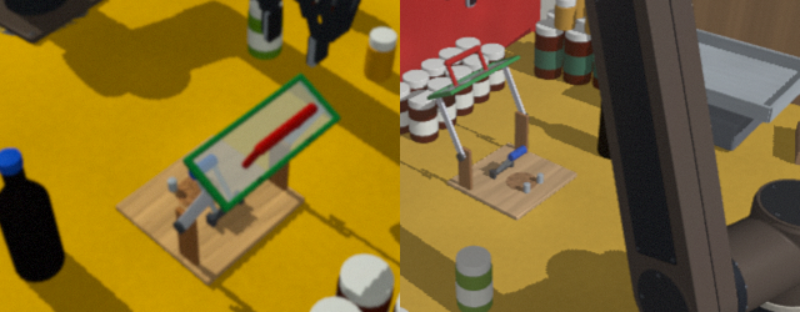

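The guard is fully open: in the left half the handle is at (283,135) behind the stand, and both measurements put it near the 2.05 stop (z about 0.25). On to the honey jar.

```bash
python3 -m pendant '[{"dx":50.2,"dy":-32,"dz":7,"twist":-90},{"dx":50.2,"dy":-32,"dz":7,"twist":-90},{"dx":50.2,"dy":-32,"dz":7,"twist":-90},{"dx":50.2,"dy":-32,"dz":7,"twist":-90},{"dx":50.2,"dy":-32,"dz":7,"twist":-90},{"dx":50.2,"dy":-32,"dz":7,"twist":-90},{"dx":50.2,"dy":-32,"dz":7,"twist":-90},{"dx":50.2,"dy":-32,"dz":7,"twist":-90},{"dx":50.2,"dy":-32,"dz":7,"twist":-90},{"dx":50.2,"dy":-32,"dz":7,"twist":-90}]' 100
python3 go.py .451 .335 .2 84.5
```

```text
time: 12.48
eef_pos: [0.4491, 0.3369, 0.2509]
tcp_rot: [0.046, 0.999, 0.0, -0.0]
contact_force: [0.9, -1.1, -0.3]
opening: 1.001
finger_force: 0.0
d [-0.2  -0.17  5.09] twist 0.2 headY 84.71 q [ 0.46 -0.    1.79  0.    1.35 -1.02] F [ 0.91 -1.07 -0.32] t 12.475 tilt [-4.e-04  2.e-04 -1.e+00]
```

```bash
python3 - <<'E'
from h import *
c=cam('wrist');P=cloud(c);save(c,'pics/j7.png')
m=(np.abs(P[...,2]-.104)<.006)&(np.hypot(P[...,0]-.451,P[...,1]-.335)<.05)&(c['img'].min(-1)>110)
q=P[m][:,:2].astype(np.float32);print(len(q),cv2.minEnclosingCircle(q),np.percentile(P[m],[1,99],axis=0).round(4))
E
python3 go.py .451 .335 .2 84.5
```

```text
3640 ((0.4488263428211212, 0.3348734378814697), 0.02886500395834446) [[0.4215 0.3082 0.1018]
 [0.4752 0.3615 0.1064]]
d [-0.43 -0.42  5.02] twist 0.3 headY 84.81 q [ 0.47 -0.    1.8   0.    1.35 -1.01] F [-1.04  1.3  -0.35] t 12.525 tilt [-0.0028  0.0025 -1.    ]
```

View pics/j7.png

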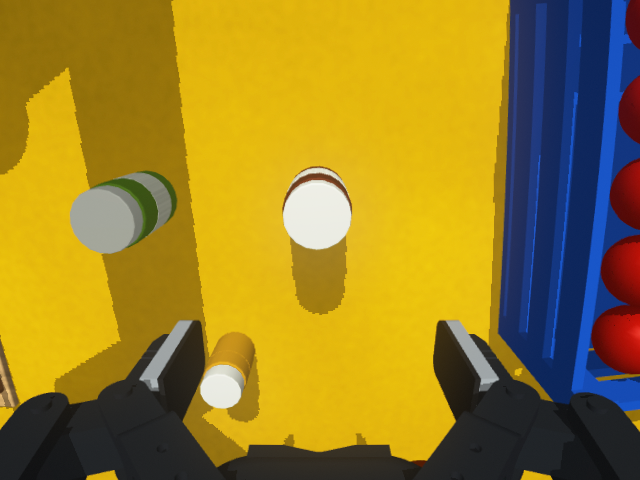

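```bash
python3 -m pendant '[{"dx":0,"dy":-0.2,"dz":5,"twist":0},{"dx":0,"dy":-0.2,"dz":10,"twist":0},{"dx":0,"dy":-0.2,"dz":10,"twist":0},{"dx":0,"dy":-0.2,"dz":10,"twist":0}]'
python3 go.py .4488 .3349 .012 84.5
```

```text
time: 13.02
eef_pos: [0.452, 0.3331, 0.1533]
tcp_rot: [0.048, 0.999, 0.001, 0.001]
contact_force: [-0.3, 0.2, 1.7]
opening: 1.001
finger_force: 0.0
d [ 0.37  0.13 14.13] twist 0.0 headY 84.55 q [ 0.45  0.07  1.9  -0.    1.17 -1.02] F [-0.25  0.23  1.7 ] t 13.025 tilt [ 0.0024  0.0012 -1.    ]
```

```bash
python3 -m pendant '[{"dx":0.3,"dy":0.1,"dz":4,"twist":0},{"dx":0.3,"dy":0.1,"dz":8,"twist":0},{"dx":0.3,"dy":0.1,"dz":11,"twist":0},{"dx":0.3,"dy":0.1,"dz":14,"twist":0},{"dx":0.3,"dy":0.1,"dz":14,"twist":0},{"dx":0.3,"dy":0.1,"dz":14,"twist":0}]'
python3 go.py .4488 .3349 .012 84.5
python3 -m pendant '[{"dx":0,"dy":0,"dz":0,"twist":0},{"dx":0,"dy":0,"dz":0,"twist":0},{"dx":0,"dy":0,"dz":0,"twist":0},{"dx":0,"dy":0,"dz":0,"twist":0},{"dx":0,"dy":0,"dz":0,"twist":0},{"dx":0,"dy":0,"dz":0,"twist":0}]' 0 50
python3 go.py .4488 .3349 .012 84.5
```

```text
time: 13.78
eef_pos: [0.4503, 0.3351, 0.0142]
tcp_rot: [0.048, 0.999, 0.001, 0.002]
contact_force: [0.4, 0.5, -0.1]
opening: 1.001
finger_force: 0.0
d [ 0.15 -0.03  0.22] twist 0.1 headY 84.55 q [ 0.46  0.25  1.98  0.    0.91 -1.02] F [ 0.42  0.53 -0.06] t 13.775 tilt [ 0.0045  0.0022 -1.    ]
time: 14.52
eef_pos: [0.4496, 0.3351, 0.0137]
tcp_rot: [0.047, 0.999, 0.001, 0.002]
contact_force: [-0.3, 0.9, 6.3]
opening: 0.716
finger_force: 54.2
d [ 0.08 -0.03  0.17] twist 0.1 headY 84.56 q [ 0.46  0.25  1.98  0.    0.91 -1.02] F [-0.27  0.92  6.27] t 14.525 tilt [ 0.0036  0.002  -1.    ]
```

```bash
python3 -m pendant '[{"dx":0,"dy":0,"dz":-4,"twist":0},{"dx":0,"dy":0,"dz":-10,"twist":0},{"dx":0,"dy":0,"dz":-16,"twist":0},{"dx":0,"dy":0,"dz":-16,"twist":0}]'
python3 - <<'E'
from h import *
for n in ('side','scene'):
    c=cam(n);P=cloud(c);H=cv2.cvtColor(c['img'],cv2.COLOR_RGB2HSV).astype(int)
    m=(np.hypot(P[...,0]-.54,P[...,1]+.18)<.06)&(P[...,2]>.0235)&(P[...,2]<.037)
    k,l,st,ce=cv2.connectedComponentsWithStats(m.astype(np.uint8))
    for i in range(1,k):
        q=P[l==i]
        if len(q)>6:
            t=q[q[:,2]>.027]; print(n,i,len(q),ce[i].round(0),len(t),t.mean(0).round(4) if len(t) else '',((q.min(0)+q.max(0))/2).round(4),(q.max(0)-q.min(0)).round(3))
    m=(H[...,0]>105)&(H[...,0]<130)&(H[...,1]>150)&(H[...,2]>60)&(P[...,2]>.04)&(P[...,2]<.1)&(np.hypot(P[...,0]-.57,P[...,1]+.18)<.06)
    q=P[m];print('roller',len(q),q.mean(0).round(4) if len(q) else '')
E
python3 go.py .475 -.173 .17 84.5
```

```text
time: 15.02
eef_pos: [0.451, 0.3355, 0.1771]
tcp_rot: [0.047, 0.999, 0.003, 0.005]
contact_force: [0.5, 0.5, -4.9]
opening: 0.715
finger_force: 58.6
side 1 25 [361. 241.] 18 [ 0.533  -0.1993  0.0317] [ 0.5335 -0.2001  0.0301] [0.015 0.014 0.012]
side 2 30 [350. 248.] 24 [ 0.5371 -0.155   0.031 ] [ 0.5365 -0.1553  0.0299] [0.014 0.015 0.013]
roller 71 [ 0.5744 -0.182   0.0809]
scene 1 53 [268. 295.] 43 [ 0.5336 -0.2026  0.0308] [ 0.5324 -0.2024  0.0294] [0.015 0.015 0.012]
roller 3 [ 0.5749 -0.2049  0.0738]
d [-7.620e+00 -5.014e+01  3.000e-02] twist 0.1 headY 84.56 q [ 0.46  0.05  1.89 -0.    1.2  -1.02] F [-0.05  0.13 -6.61] t 15.125 tilt [-0.0024 -0.0013 -1.    ]
```

```bash
python3 -m pendant '[{"dx":-7.7,"dy":-50.1,"dz":0,"twist":0},{"dx":-7.7,"dy":-50.1,"dz":0,"twist":0},{"dx":-7.7,"dy":-50.1,"dz":0,"twist":0},{"dx":-7.7,"dy":-50.1,"dz":0,"twist":0},{"dx":-7.7,"dy":-50.1,"dz":0,"twist":0},{"dx":-7.7,"dy":-50.1,"dz":0,"twist":0},{"dx":-7.7,"dy":-50.1,"dz":0,"twist":0},{"dx":-7.7,"dy":-50.1,"dz":0,"twist":0},{"dx":-7.7,"dy":-50.1,"dz":0,"twist":0},{"dx":-7.7,"dy":-50.1,"dz":0,"twist":0}]'
python3 go.py .4764 -.1734 .054 84.5
```

```text
time: 16.38
eef_pos: [0.475, -0.1711, 0.1677]
tcp_rot: [0.048, 0.999, 0.002, -0.003]
contact_force: [0.6, 0.3, -5.4]
opening: 0.712
finger_force: 59.3
d [-0.23 -0.26 11.37] twist -0.0 headY 84.46 q [-0.55 -0.07  2.01  0.    1.21 -2.02] F [ 0.64  0.34 -5.4 ] t 16.375 tilt [-0.0059  0.0043 -1.    ]
```

```bash
python3 -m pendant '[{"dx":0,"dy":-0.1,"dz":4,"twist":0},{"dx":0,"dy":-0.1,"dz":8,"twist":0},{"dx":0,"dy":-0.1,"dz":11,"twist":0},{"dx":0,"dy":-0.1,"dz":11,"twist":0},{"dx":0,"dy":-0.1,"dz":11,"twist":0}]'
python3 - <<'E'
from h import *
e=ctrl.get_state()['eef_pos']
for n in ('side','scene'):
    c=cam(n);P=cloud(c)
    m=(np.hypot(P[...,0]-e[0],P[...,1]-e[1])<.045)&(P[...,2]>.02)&(P[...,2]<.17)&(c['img'].min(-1)>90)&(c['img'].max(-1).astype(int)-c['img'].min(-1)<40)
    print(n,m.sum(),np.percentile(P[m],[2,50,98],axis=0).round(4) if m.sum() else '')
    if n=='side':cv2.imwrite('pics/p8.png',cv2.resize(c['img'][130:290,270:430],(600,600),interpolation=cv2.INTER_CUBIC)[...,::-1])
E
python3 go.py .566 -.182 .054 84.5
```

```text
time: 17.0
eef_pos: [0.4776, -0.1722, 0.0619]
tcp_rot: [0.047, 0.999, -0.0, 0.0]
contact_force: [0.4, 0.4, -5.1]
opening: 0.711
finger_force: 59.0
side 607 [[ 0.4488 -0.1952  0.0717]
 [ 0.4647 -0.1521  0.1078]
 [ 0.4987 -0.1347  0.1581]]
scene 939 [[ 0.4702 -0.2033  0.0734]
 [ 0.4967 -0.1843  0.1421]
 [ 0.5106 -0.1506  0.1572]]
d [-8.8  -0.05  0.94] twist 0.1 headY 84.61 q [-0.55  0.07  2.08  0.    0.99 -2.02] F [ 0.35 -0.16 -5.81] t 17.1 tilt [ 0.0031 -0.0017 -1.    ]
```

View pics/p8.png

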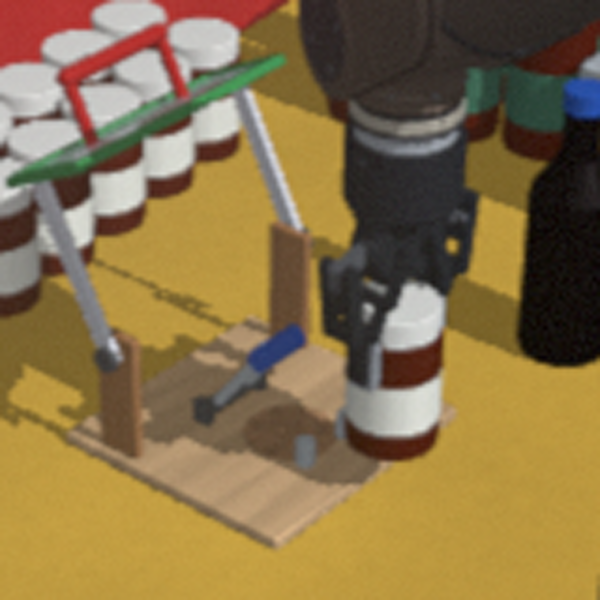

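The jar hangs upright in the gripper in front of the stand (jar at (395,400), posts at (305,450) and (342,425)), clear of the posts. Now I push the roller back.

```bash
python3 -m pendant '[{"dx":-2,"dy":0,"dz":0.5,"twist":0},{"dx":-4,"dy":0,"dz":0.8,"twist":0},{"dx":-6,"dy":0,"dz":0.8,"twist":0},{"dx":-8,"dy":0,"dz":0.8,"twist":0},{"dx":-9.2,"dy":0,"dz":0.8,"twist":0},{"dx":-9.2,"dy":0,"dz":0.8,"twist":0},{"dx":-9.2,"dy":0,"dz":0.8,"twist":0},{"dx":-9.2,"dy":0,"dz":0.8,"twist":0}]'
python3 go.py .570 -.1824 .0237 84.5
```

```text
time: 18.1
eef_pos: [0.5679, -0.1817, 0.0532]
tcp_rot: [0.048, 0.999, 0.0, -0.0]
contact_force: [-1.2, -0.7, -4.0]
opening: 0.708
finger_force: 59.4
d [-0.22 -0.05  2.95] twist 0.0 headY 84.55 q [-0.48  0.27  1.87 -0.    1.   -1.96] F [-1.21 -0.67 -4.04] t 18.1 tilt [-7.e-04  2.e-04 -1.e+00]
```

```bash
python3 -m pendant '[{"dx":-0.2,"dy":-0.05,"dz":0.8,"twist":0},{"dx":-0.2,"dy":-0.05,"dz":1.6,"twist":0},{"dx":-0.2,"dy":-0.05,"dz":2.4,"twist":0},{"dx":-0.2,"dy":-0.05,"dz":2.4,"twist":0},{"dx":-0.2,"dy":-0.05,"dz":2.4,"twist":0}]'
python3 go.py .570 -.1824 .0237 84.5
```

```text
time: 18.73
eef_pos: [0.5703, -0.1822, 0.0288]
tcp_rot: [0.047, 0.999, 0.0, -0.0]
contact_force: [-1.1, 0.5, -6.7]
opening: 0.707
finger_force: 59.5
d [ 0.03 -0.02  0.51] twist 0.1 headY 84.56 q [-0.48  0.31  1.88  0.    0.96 -1.95] F [-1.11  0.47 -6.66] t 18.725 tilt [-6.e-04  5.e-04 -1.e+00]
```

Force is only the jar's weight, so there is no post contact. I lower the last 5 mm in small steps and watch the force.

```bash
python3 -m pendant '[{"dx":0,"dy":0,"dz":0.2,"twist":0},{"dx":0,"dy":0,"dz":0.4,"twist":0},{"dx":0,"dy":0,"dz":0.4,"twist":0},{"dx":0,"dy":0,"dz":0.4,"twist":0}]'
python3 -m pendant '[{"dx":0,"dy":0,"dz":0.1,"twist":0},{"dx":0,"dy":0,"dz":0.2,"twist":0},{"dx":0,"dy":0,"dz":0.2,"twist":0}]'
```

```text
time: 19.23
eef_pos: [0.5705, -0.1825, 0.0253]
tcp_rot: [0.048, 0.999, -0.0, 0.0]
contact_force: [-0.2, -0.6, -5.0]
opening: 0.71
finger_force: 59.4
time: 19.6
eef_pos: [0.5707, -0.1825, 0.0238]
tcp_rot: [0.047, 0.999, -0.0, 0.0]
contact_force: [-2.6, 0.4, -1.1]
opening: 0.709
finger_force: 60.0
```

```bash
python3 -m pendant '[{"dx":0.15,"dy":0,"dz":0,"twist":0},{"dx":0.3,"dy":0,"dz":0,"twist":0},{"dx":0.3,"dy":0,"dz":0,"twist":0}]'
python3 -m pendant '[{"dx":0.15,"dy":0,"dz":0,"twist":0},{"dx":0.3,"dy":0,"dz":0,"twist":0},{"dx":0.3,"dy":0,"dz":0,"twist":0}]'
```

```text
time: 19.98
eef_pos: [0.5682, -0.1824, 0.0238]
tcp_rot: [0.047, 0.999, -0.0, 0.001]
contact_force: [0.7, 0.1, -1.8]
opening: 0.708
finger_force: 59.9
time: 20.35
eef_pos: [0.5652, -0.1822, 0.0238]
tcp_rot: [0.048, 0.999, -0.0, 0.001]
contact_force: [2.2, -0.2, -0.5]
opening: 0.715
finger_force: 59.8
```

```bash
python3 -m pendant '[{"dx":0.15,"dy":0,"dz":0,"twist":0},{"dx":0.3,"dy":0,"dz":0,"twist":0},{"dx":0.3,"dy":0,"dz":0,"twist":0}]'
python3 -m pendant '[{"dx":0.1,"dy":0,"dz":0,"twist":0},{"dx":0.2,"dy":0,"dz":0,"twist":0},{"dx":0.2,"dy":0,"dz":0,"twist":0}]'
```

```text
time: 20.72
eef_pos: [0.5644, -0.1822, 0.0242]
tcp_rot: [0.048, 0.999, -0.001, 0.004]
contact_force: [6.6, -0.0, -3.0]
opening: 0.711
finger_force: 59.5
time: 21.1
eef_pos: [0.5639, -0.1823, 0.0245]
tcp_rot: [0.049, 0.999, -0.001, 0.006]
contact_force: [10.0, 0.5, -4.7]
opening: 0.711
finger_force: 59.4
```

The posts stop it, at the predicted place. I relax the push, seat it and release.

```bash
python3 -m pendant '[{"dx":-0.3,"dy":0,"dz":0.1,"twist":0},{"dx":-0.3,"dy":0,"dz":0.15,"twist":0},{"dx":-0.3,"dy":0,"dz":0.15,"twist":0}]'
python3 -m pendant '[{"dx":0,"dy":0,"dz":0,"twist":0},{"dx":0,"dy":0,"dz":0,"twist":0},{"dx":0,"dy":0,"dz":0,"twist":0},{"dx":0,"dy":0,"dz":0,"twist":0},{"dx":0,"dy":0,"dz":0,"twist":0}]' 100
python3 go.py .565 -.1824 .0237 84.5
```

```text
time: 21.48
eef_pos: [0.5651, -0.1823, 0.0239]
tcp_rot: [0.048, 0.999, -0.001, 0.003]
contact_force: [4.5, 1.4, 3.2]
opening: 0.706
finger_force: 60.0
time: 22.1
eef_pos: [0.5623, -0.1816, 0.0215]
tcp_rot: [0.047, 0.999, 0.0, -0.0]
contact_force: [-0.7, -0.0, 0.3]
opening: 0.999
finger_force: 0.0
d [-0.28 -0.05 -0.22] twist 0.1 headY 84.56 q [-0.48  0.3   1.9  -0.    0.94 -1.96] F [-0.66 -0.    0.3 ] t 22.1 tilt [-6.e-04  2.e-04 -1.e+00]
```

Released and free. I raise straight up, back off and check.

```bash
python3 -m pendant '[{"dx":0,"dy":0,"dz":-3,"twist":0},{"dx":0,"dy":0,"dz":-6,"twist":0},{"dx":0,"dy":0,"dz":-10,"twist":0},{"dx":0,"dy":0,"dz":-15,"twist":0},{"dx":4,"dy":0,"dz":-19,"twist":0},{"dx":6,"dy":0,"dz":-20,"twist":0},{"dx":6,"dy":0,"dz":-20,"twist":0},{"dx":6,"dy":0,"dz":-20,"twist":0},{"dx":6,"dy":0,"dz":-20,"twist":0}]'
python3 - <<'E'
from h import *
c=cam('wrist');P=cloud(c);save(c,'pics/f9.png')
m=(np.abs(P[...,2]-.115)<.006)&(np.hypot(P[...,0]-.565,P[...,1]+.182)<.05)&(c['img'].min(-1)>100)
q=P[m];print(len(q),cv2.minEnclosingCircle(q[:,:2].astype(np.float32)),np.percentile(q,[1,50,99],axis=0).round(4))
A=np.c_[q[:,:2],np.ones(len(q))];print('lid tilt',np.linalg.lstsq(A,q[:,2],rcond=None)[0].round(3))
H=cv2.cvtColor(c['img'],cv2.COLOR_RGB2HSV).astype(int)
for n in('wrist','side','scene'):
    if n!='wrist':c=cam(n);P=cloud(c);H=cv2.cvtColor(c['img'],cv2.COLOR_RGB2HSV).astype(int)
    m=(H[...,0]>105)&(H[...,0]<130)&(H[...,1]>150)&(H[...,2]>60)&(P[...,2]>.04)&(P[...,2]<.13)&(np.hypot(P[...,0]-.59,P[...,1]+.18)<.06)
    if m.sum(): print(n,'roller',m.sum(),P[m].mean(0).round(4))
E
```

```text
time: 23.22
eef_pos: [0.5029, -0.1758, 0.2204]
tcp_rot: [0.047, 0.999, 0.001, -0.001]
contact_force: [-0.7, 0.5, 0.5]
opening: 1.001
finger_force: 0.0
3927 ((0.5642399191856384, -0.18270526826381683), 0.029262639582157135) [[ 0.5364 -0.2091  0.1104]
 [ 0.5623 -0.1824  0.1148]
 [ 0.5904 -0.1559  0.1165]]
lid tilt [ 0.019 -0.001  0.104]
wrist roller 17 [ 0.6042 -0.1997  0.0947]
side roller 1 [ 0.6026 -0.1767  0.097 ]
```

View pics/f9.png

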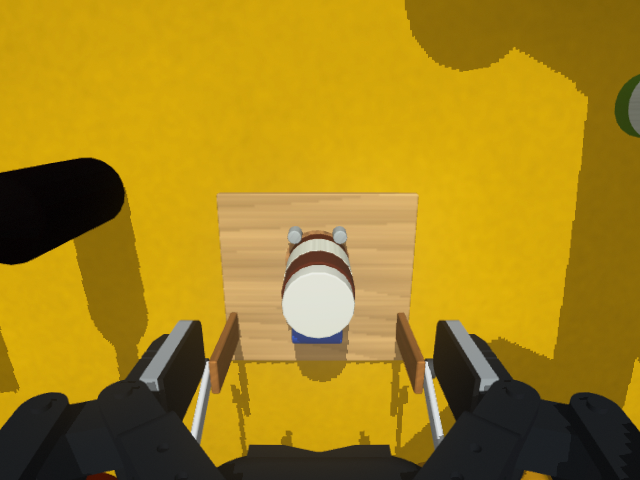

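The jar (lid at (318,302)) stands against both posts (295,235) and (340,235) with the roller behind it at (318,337). Its centre is within about 1.5 mm of the seat and the lid height is right. One last check that the guard is still open, then I hand in.

Run:
```python
from h import *
a=cam('scene');P=cloud(a);H=cv2.cvtColor(a['img'],cv2.COLOR_RGB2HSV).astype(int)
m=((H[...,0]<6)|(H[...,0]>174))&(H[...,1]>170)&(H[...,2]>90)&(P[...,0]>.6)&(P[...,0]<.85)&(np.abs(P[...,1]+.19)<.1)
q=P[m];print(len(q),q.mean(0).round(3) if len(q) else 0)
if len(q)>200 and q[:,2].mean()>.22: print(ctrl.sign_off())
```

```text
505 [ 0.722 -0.21   0.251]
the job is handed in; nothing more can be done
None
```

The job is handed in at about 23 s. By camera, the guard stayed fully open and the honey jar stands upright against both posts, within about 1.5 mm of its place, with the roller bearing on its back; I didn't go near the other jars or the bottle, but didn't re-measure them. No verdict came back.

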